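# Nip petri dishes in a holder with a coaxial coarse and fine drive

## Task

Clamp the taped pair of petri dishes in the dish holder by the two coaxial knobs on its drive head, without touching the jaw or the dishes yourself. First turn the large lower coarse knob clockwise, following the head as it travels, until the jaw stands about 4 mm short of the dishes and stop there briefly; then turn only the small upper fine knob clockwise until the jaw has pushed the dishes fully home in the V-stop and nips them with about 12 N, felt as the knob stiffens. Do not squeeze past 20 N, which cracks them; then let go and leave everything else where it stands.

Things in the scene. Friction and masses are not known exactly. Their poses are not given: they have to be found in the camera images.
- holder: Dish holder, bolted down: aluminium base plate 230 x 90 x 10 mm; origin at its underside, under the knob axis as it stands at the start; z up, x along the plate from the grey drive head (slides along x) to jaw, dishes, V-stop. The V-stop, a fixed block with an upright V notch open to the jaw, is at an unmeasured place: the dishes begin 1 to 6 mm short of home in it and up to 2 mm to one side.
- coarse_grip (a point): Centre of the coarse knob, the larger and lower one: black knurled disc on an upright axis, 56 mm across, 18 mm high, this point on the axis half-way up, 56 mm above the worktop. Under it 14 mm are free over the drive head (top 33 mm above the worktop). Travels with the head.
- coarse_knob (a joint): Angle of the coarse knob in rad: 0 at the start, grows when turned clockwise as seen from above, end stop at 2.4. It works a rack and pinion: each radian carries the whole drive head, with both knobs and the jaw, 20 mm along holder x, so a hand on it must travel along. Drags with about 0.6 N m (30 N along x) and stays where it is left.
- fine_grip (a point): Centre of the fine knob, the smaller one above the coarse knob: black knurled cylinder 24 mm across, 24 mm high, this point on the axis half-way up, 84 mm above the worktop. 7 mm are free between it and the coarse knob. Travels with the head.
- fine_knob (a joint): Angle of the fine knob in rad: 0 at the start, grows when turned clockwise as seen from above, end stop at 3.2. Each radian moves the jaw alone, not the head, 6 mm along holder x. Turning it free takes about 0.13 N m; every newton at the jaw adds 0.006 N m (12 N adds 0.07). Once the dishes are home, 0.1 rad adds about 7 N. Held still after a step, the felt torque is lower than while turning but rises alike. Stays where left.
- jaw: The jaw: upright aluminium plate 56 mm wide, 22 mm high, with a flat springy rubber face that yields 1 mm per 12 N; ahead of the drive head. Origin at the middle of the unloaded face that meets the dishes, 23 mm above the worktop, axes as the holder's. Begins with 16 to 43 mm of air before the dishes.
- dishes_mid (a point): Centre, half-way up, of the two clear round petri dishes taped together as one: 61 mm across, 30 mm high, about 50 g, standing loose on the base plate between jaw and V-stop. Air in front of the jaw = x of this point in the jaw's frame minus 30.5 mm.
- dishes: The same petri dishes, origin at the middle of their underside, z up.
- reagent_white: Bystander, to be left alone: small clear bottle with white cap, 40 mm across, 62 mm high. Origin at the middle of its underside.
- reagent_red: Bystander, to be left alone: small amber bottle with red cap, 40 mm across, 62 mm high. Origin at the middle of its underside.
- tape_roll: Bystander, to be left alone: roll of green tape lying flat, 55 mm across, 19 mm high. Origin at the middle of its underside.
- timer: Bystander, to be left alone: white lab timer lying flat, 62 x 66 x 19 mm. Origin at the middle of its underside.

How it is judged:
By the outcome, as a careful person would: the job done as asked, in the order asked, and still so for the second after the job is handed in, with the robot touching nothing.
It also fails if it takes over 72 s, if anything falls off the work surface, if the arm or the gripper's body presses on something with over 40 N, if the wrist force passes 120 N, or if a joint passes its speed limit or range.

## Robot

A 6-joint arm with a two-finger parallel gripper is mounted at the origin on a cart in front of the work surface, level with it; the furniture and walls round the work are solid. World frame = base frame: x ahead of the robot, y to its left, z up, the work surface at z = 0. Lengths are in m, angles in rad, forces in N, time in s.
With the tool pointing down it reaches from about 0.25 to 0.775 m from the base axis. Payload 4 kg.
Tool frame: the origin (TCP) lies between the finger pads; the fingertips stand 25 mm ahead of it and the grasp point (between the pads) lies 6 mm ahead of it; z points along the fingers, y is the line along which they close (so a half turn about z gives the same grasp; the last joint's range is limited). The gripper opens to 85 mm and grips with 20 to 120 N. Pads are 22 mm wide; open, the fingers measure 114 mm over their backs; the gripper's body (76 mm by 85 mm) begins 54 mm behind the grasp point. The pads swing forward as they close: fully open they stand 13 mm farther back than shut.
Start: joints at [1.237, 0.087, 1.371, -0, 1.684, -0.103], TCP at [0.126, 0.535, 0.256] pointing down, gripper open.
Joint ranges: [-3.1, 3.1], [-0.76, 2.03], [0.27, 2.55], [-1.08, 4.22], [0.17, 2.65], [-2.57, 2.57]. Speed limits (rad/s): [2.79, 2.79, 3.14, 3.14, 3.14, 3.14].

## Interface

Orientations are given as a unit quaternion [w, x, y, z].
In Python, from rig import state, viewer, finish_job gives the robot as it stands.
- The arm moves only by the tool servo_tool, never from a script. Its argument "deltas" is a list of rows, each a list of 7 numbers: the closure, from 0 (fully open) to 1 (shut), then the shift along the tool's x, y, z in m, then the turn, a rotation vector about the tool's x, y, z in rad. A call has 1 to 10 rows; each row shifts and turns the commanded pose from where the row before left it, along the tool's axes as they then stand; what a row does not reach is not made up. A row lasts 1/8 s, in which the tool goes at most 62.5 mm and 10.7 degrees, less where a joint would pass 70% of its speed; a pose out of reach is approached as far as the arm can. A call is refused whole if a number of a shift passes 0.0625 or a number of a turn 0.188, either way. A call with a gripper value outside its range is refused whole. The fingers move at their own pace and stop on an object; the grip force is fixed at half the most. Time passes only in rows, so rows that do not move let the fingers close. It gives the time, the measured TCP pose, the force, the opening and the grip force at its end, in the units of the state.
- state(): the state, without advancing time (a new reading comes with each control period).
- viewer.grab_frame(name): name is "side" or "top"; returns a dict with "frame" (420x560x3 uint8, red, green, blue), "camera_matrix" (3x3 intrinsics, pixels), "R" (3x3) and "t" (3): a world point X has camera coordinates R X + t. Camera axes: x right, y down, z forward; pixel columns grow to the right and rows downward; lengths in m; the calibration is good to about 2 mm. A picture is of the moment at which its call begins. There is no depth.
- finish_job(): hands the job in; it is judged then, once.
The state is a dict: "time_s": time; "q": joint angles; "dq": joint speeds; "joint_efforts": joint torques, N m; "eef_pos": TCP position; "tcp_rot": TCP orientation; "ft_force": force on the tool from outside, world axes, zero at the start; "moment": the same for the moment, N m; "opening": finger opening in m; "finger_force": force on a finger pad.
Only numpy, scipy, OpenCV 4.12 (cv2) and the standard library are available. Lean on these libraries where they do the work, as an engineer would, in place of code of your own. Each camera call takes 0.05 s, during which the arm holds its last target. There are 200 camera calls.

## Working session

There is one attempt and no reset: what is moved stays moved. The work goes in short steps, Python scripts to look and compute and a tool call to move; the robot and the scene stay as the last step left them, time stands still between calls to the robot, and variables do not carry over. Pictures are saved under pics/ and viewed, at most 10 in all, crops included, and the job is handed in when it is done.

Besides the shell and the picture viewer there is one more tool, called after "Call:" as name([rows], argument=value, ...), one row to a line, values as JSON. servo_tool: Moves the arm, as the interface text tells. Its arguments: {"type":"object","properties":{"deltas":{"type":"array"}},"required":["deltas"]}

```bash
mkdir -p pics; python3 - <<'E'
from rig import state, viewer
import cv2,numpy as np
for n in("top","side"):
    f=viewer.grab_frame(n); cv2.imwrite(f"pics/{n}0.png",f["frame"][:,:,::-1]); np.savez(f"{n}0.npz",**f)
    print(n,f["camera_matrix"].tolist(),(-f["R"].T@f["t"]).round(3),f["R"].round(3).tolist())
print(state())
E
```

```text
top [[386.1626540000897, 0.0, 281.1923270322628], [0.0, 386.1626540000897, 209.28556797828202], [0.0, 0.0, 1.0]] [0.26  0.098 0.986] [[-0.003, -1.0, 0.001], [-0.974, 0.003, -0.225], [0.225, -0.001, -0.974]]
side [[448.082277408338, 0.0, 288.3846957127385], [0.0, 448.082277408338, 209.8840422781118], [0.0, 0.0, 1.0]] [ 0.16  -0.743  0.836] [[0.945, -0.326, 0.015], [-0.198, -0.61, -0.767], [0.259, 0.722, -0.641]]
{'time_s': 0.1, 'q': array([ 1.23688922e+00,  8.79113671e-02,  1.37206004e+00,  1.32279448e-05,
        1.68361648e+00, -1.03116674e-01]), 'dq': array([-0.00109296, -0.00153428, -0.0021326 , -0.00168941,  0.00013959,
       -0.00174502]), 'joint_efforts': array([ 2.70624063e-03, -3.53012037e+01, -3.14220464e+01,  3.85505678e-05,
        7.85735494e-03, -2.06561373e-05]), 'eef_pos': array([0.1256942 , 0.53505103, 0.25526144]), 'tcp_rot': array([-2.22676621e-04,  1.15138496e-01,  9.93348947e-01, -9.72468570e-04]), 'ft_force': array([-0.34051074,  0.2978038 , -0.13006485]), 'moment': array([-0.07313964, -0.00114697, -0.00582461]), 'finger_force': 0.0, 'opening': 0.08536287552838251}
```

View pics/top0.png

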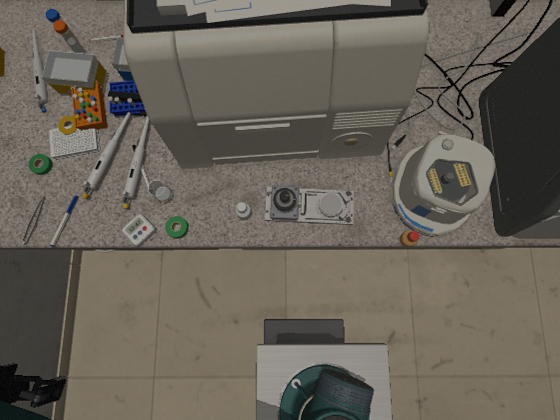

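View pics/side0.png

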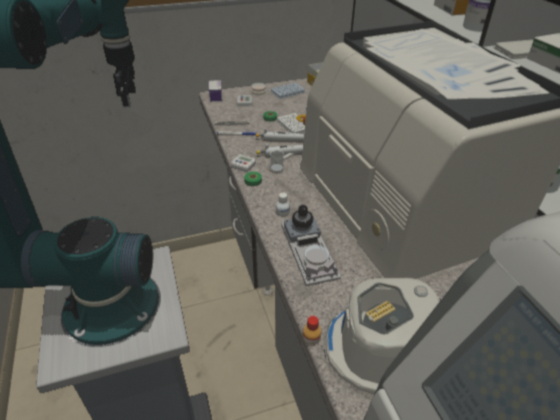

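The top view shows the holder at about (265–353, 185–222), with the knobs at (285, 200), the dishes at (331, 205) and holder x to the right (world −y). The instrument stands close behind it. I'll enlarge both views.

```bash
cat > h.py <<'E'
import numpy as np,cv2
def ray(f,u,v,z):
    K,R,t=f["camera_matrix"],f["R"],f["t"]; c=-R.T@t
    d=R.T@np.linalg.inv(K)@np.array([u,v,1.]); return c+d*(z-c[2])/d[2]
def proj(f,X):
    p=f["camera_matrix"]@(f["R"]@np.asarray(X)+f["t"]); return p[:2]/p[2]
def two(fa,pa,fb,pb):
    P=[f["camera_matrix"]@np.c_[f["R"],f["t"]] for f in(fa,fb)]
    X=cv2.triangulatePoints(P[0],P[1],np.float64(pa).reshape(2,1),np.float64(pb).reshape(2,1)); return (X[:3]/X[3]).ravel()
E
python3 - <<'E'
import cv2,numpy as np
from h import *
a=np.load("top0.npz");b=np.load("side0.npz")
A=cv2.resize(a["frame"][175:235,230:360],None,fx=6,fy=6,interpolation=cv2.INTER_CUBIC)
B=cv2.resize(b["frame"][185:295,265:355],None,fx=5,fy=5,interpolation=cv2.INTER_CUBIC)
cv2.imwrite("pics/a.png",A[:,:,::-1]);cv2.imwrite("pics/b.png",B[:,:,::-1])
E
```

```text
(no output)
```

View pics/a.png

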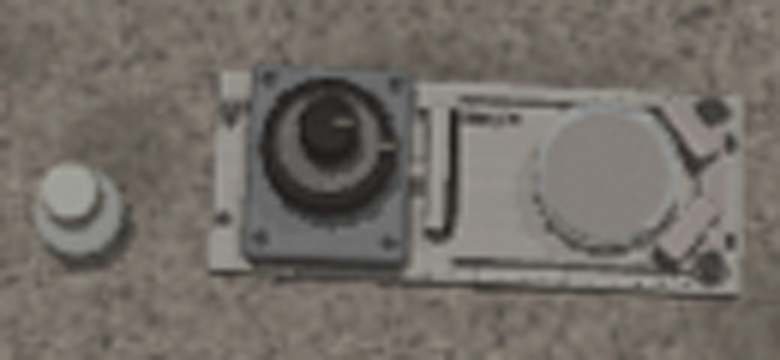

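View pics/b.png

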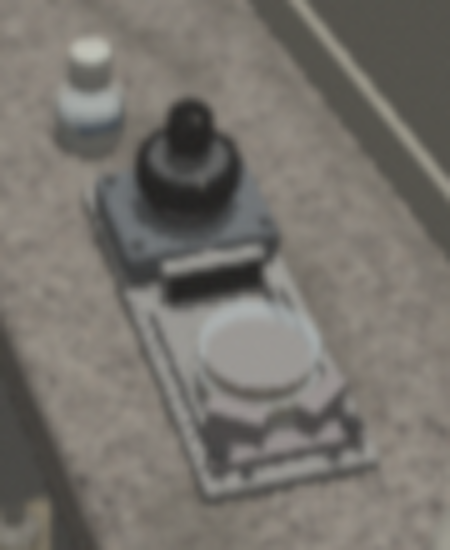

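Top crop: the fine knob is centred near (331, 125), the coarse knob near (330, 145), the jaw face at x≈455 and the dishes at (607, 175). The white bottle is at (75, 205), left of the plate. The side crop confirms the layout.

```bash
python3 - <<'E'
from h import *
a=np.load("top0.npz");b=np.load("side0.npz")
T=lambda x,y,z:ray(a,230+(x+.5)/6-.5,175+(y+.5)/6-.5,z)
S=lambda x,y,z:ray(b,265+(x+.5)/5-.5,185+(y+.5)/5-.5,z)
c=[T(*p,.010) for p in((215,70),(742,97),(740,295),(208,270))]
print("corners",np.round(c,4).tolist())
ctr=np.mean(c,0);dx=(c[1]+c[2]-c[0]-c[3]);dx/=np.linalg.norm(dx);print("ctr",ctr,"yaw",np.degrees(np.arctan2(dx[1],dx[0])),"L",np.linalg.norm(c[1]-c[0]),np.linalg.norm(c[1]-c[2]))
for n,p in dict(fine=(331,124,.096),coarse=(330,144,.065),dish=(607,175,.040),jaw1=(455,108,.034),jaw2=(452,238,.034),bottlecap=(70,192,.062)).items():
    X=T(*p);print(n,X.round(4),"holder along",((X-ctr)@dx).round(4),"lat",np.cross(dx,X-ctr)[2].round(4))
for n,p in dict(fine=(191,113,.096),coarse=(190,170,.065),dish=(259,348,.040)).items():
    X=S(*p);print("side",n,X.round(4),((X-ctr)@dx).round(4))
# instrument front bottom edge at top view
for u,v in((190,165),(285,158),(350,155)): print("instr",ray(a,u,v,0).round(3), ray(a,u,v,.2).round(3))
# instr front in colour: column brightness
E
```

```text
corners [[0.5476, 0.1375, 0.01], [0.5346, -0.093, 0.01], [0.4466, -0.0881, 0.01], [0.4582, 0.1399, 0.01]]
ctr [0.49674211 0.02407668 0.01      ] yaw -93.05836446362267 L 0.23078514666476296 0.08818844480145735
fine [0.4997 0.0877 0.096 ] holder along -0.0637 lat -0.0004
coarse [0.4996 0.0878 0.065 ] holder along -0.0638 lat -0.0006
dish [ 0.4923 -0.0288  0.04  ] holder along 0.053 lat -0.0016
jaw1 [0.5234 0.0342 0.034 ] holder along -0.0115 lat 0.026
jaw2 [0.4667 0.0364 0.034 ] holder along -0.0107 lat -0.0306
bottlecap [0.4803 0.1944 0.062 ] holder along -0.1692 lat -0.0255
side fine [0.4985 0.089  0.096 ] -0.0649
side coarse [0.4957 0.08   0.065 ] -0.0558
side dish [ 0.4922 -0.0301  0.04  ] 0.0544
instr [0.611 0.341 0.   ] [0.539 0.292 0.2  ]
instr [0.63  0.085 0.   ] [0.555 0.088 0.2  ]
instr [ 0.638 -0.091  0.   ] [ 0.561 -0.052  0.2  ]
```

Call:
servo_tool([
  [0, -0.0455, -0.034, 0, 0, 0, 0],
  [0, -0.0455, -0.034, 0, 0, 0, 0],
  [0, -0.0455, -0.034, 0, 0, 0, 0],
  [0, -0.0455, -0.034, 0, 0, 0, 0],
  [0, -0.0455, -0.034, 0, 0, 0, 0],
  [0, -0.0455, -0.034, 0, 0, 0, 0],
  [0, -0.0455, -0.034, 0, 0, 0, 0],
  [0, -0.0455, -0.034, 0, 0, 0, 0],
  [0, -0.0455, -0.034, 0, 0, 0, 0],
  [0, -0.0455, -0.034, 0, 0, 0, 0],
])

```text
time_s: 1.35
eef_pos: [0.4917, 0.0987, 0.2559]
tcp_rot: [-0.0, 0.115, 0.993, 0.0]
ft_force: [0.9, 0.3, 0.7]
opening: 0.0853
finger_force: 0.0
```

```bash
cat > st.py <<'E'
import sys
from h import *
from rig import state
from scipy.spatial.transform import Rotation as Ro
s=state(); q=s["tcp_rot"]; R=Ro.from_quat([q[1],q[2],q[3],q[0]])
M=R.as_matrix()
print("t",round(s["time_s"],2),"pos",s["eef_pos"].round(4),"yaw_y",np.arctan2(M[1,1],M[0,1]).round(4),"zt",M[:,2].round(4),"q6",s["q"][5].round(3),"F",s["ft_force"].round(2),"M",s["moment"].round(3),"op",round(s["opening"],4),"ff",round(s["finger_force"],1))
if len(sys.argv)>1:
    g=np.array(list(map(float,sys.argv[1:4]))); print("tool delta",(M.T@(g-s["eef_pos"])).round(4))
    # rotvec to make vertical
    ax=np.cross(M[:,2],[0,0,-1]); print("tilt fix",(M.T@ax).round(4))
E
python3 st.py 0.4993 0.0882 0.060
```

```text
t 1.35 pos [0.4917 0.0987 0.2559] yaw_y 1.3398 zt [-6.e-04  4.e-04 -1.e+00] q6 -1.255 F [0.87 0.3  0.69] M [0.057 0.029 0.02 ] op 0.0853 ff 0.0
tool delta [-0.0099 -0.0085  0.1958]
tilt fix [ 0.0002 -0.0006  0.    ]
```

Call:
servo_tool([
  [0, -0.0108, -0.0092, 0.02, 0, 0, 0],
  [0, 0, 0, 0.04, 0, 0, 0],
  [0, 0, 0, 0.04, 0, 0, 0],
  [0, 0, 0, 0.025, 0, 0, 0],
  [0, 0, 0, 0, 0, 0, 0],
  [0, 0, 0, 0, 0, 0, 0],
])

```text
time_s: 2.1
eef_pos: [0.5, 0.089, 0.1324]
tcp_rot: [0.001, 0.115, 0.993, 0.0]
ft_force: [0.2, -0.5, 0.6]
opening: 0.0855
finger_force: 0.0
```

```bash
python3 st.py 0.4993 0.0882 0.060; python3 - <<'E'
from rig import viewer
import cv2,numpy as np
for n,(u,v,w,h) in dict(top=(230,130,140,110),side=(250,130,140,110)).items():
    f=viewer.grab_frame(n);np.savez(n+"1.npz",**f)
    cv2.imwrite(f"pics/{n}1.png",cv2.resize(f["frame"][v:v+h,u:u+w],None,fx=5,fy=5,interpolation=2)[:,:,::-1])
p=[cv2.imread(f"pics/{n}1.png") for n in("side",)]
E
```

```text
t 2.1 pos [0.5    0.089  0.1324] yaw_y 1.34 zt [ 1.6e-03  2.0e-04 -1.0e+00] q6 -1.276 F [ 0.22 -0.53  0.65] M [-0.015  0.004  0.04 ] op 0.0855 ff 0.0
tool delta [ 0.0006 -0.001   0.0724]
tilt fix [0.0006 0.0015 0.    ]
```

View pics/side1.png

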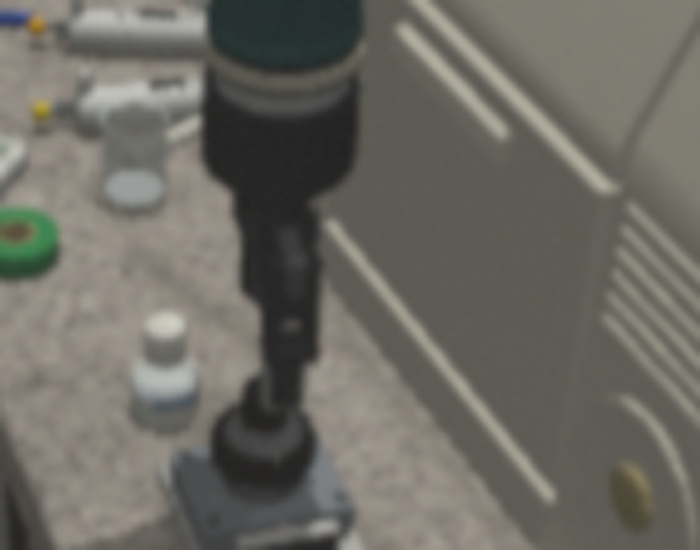

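The gripper hangs over the knob axis, with the knob at about (265, 440) in the crop, and is clear of the instrument. I'll go down and grip the coarse knob.

Call:
servo_tool([
  [0, 0.0005, -0.001, 0.025, 0, 0, 0],
  [0, 0, 0, 0.025, 0, 0, 0],
  [0, 0, 0, 0.022, 0, 0, 0],
  [0, 0, 0, 0, 0, 0, 0],
  [0, 0, 0, 0, 0, 0, 0],
])

```text
time_s: 2.82
eef_pos: [0.4998, 0.0882, 0.061]
tcp_rot: [0.001, 0.115, 0.993, 0.0]
ft_force: [0.5, -0.4, 0.9]
opening: 0.0858
finger_force: 0.0
```

```bash
python3 st.py 0.4993 0.0882 0.060
```

```text
t 2.83 pos [0.4998 0.0882 0.061 ] yaw_y 1.34 zt [ 2.9e-03  3.0e-04 -1.0e+00] q6 -1.277 F [ 0.53 -0.36  0.87] M [0.007 0.017 0.019] op 0.0858 ff 0.0
tool delta [ 0.0005 -0.0001  0.001 ]
tilt fix [0.0009 0.0028 0.    ]
```

Call:
servo_tool([
  [0.2, 0, 0, 0, 0, 0, 0],
  [0.3, 0, 0, 0, 0, 0, 0],
  [0.35, 0, 0, 0, 0, 0, 0],
  [1, 0, 0, 0, 0, 0, 0],
  [1, 0, 0, 0, 0, 0, 0],
  [1, 0, 0, 0, 0, 0, 0],
])

```text
time_s: 3.58
eef_pos: [0.4997, 0.0893, 0.061]
tcp_rot: [0.001, 0.115, 0.993, 0.001]
ft_force: [-1.4, 4.6, 6.2]
opening: 0.0545
finger_force: 62.1
```

```bash
python3 st.py 0.4993 0.0882 0.060
```

```text
t 3.58 pos [0.4997 0.0893 0.061 ] yaw_y 1.3401 zt [ 0.0029  0.0026 -1.    ] q6 -1.277 F [-1.39  4.61  6.21] M [ 0.68   0.133 -0.001] op 0.0545 ff 62.1
tool delta [ 0.0001 -0.0012  0.001 ]
tilt fix [0.0032 0.0022 0.    ]
```

```bash
python3 - <<'E'
import numpy as np
a=np.radians(-93.06)
for k in range(13):
    p=1.34-.12*k; print(k,round(p,2),(2.4*np.array([np.cos(a)*-np.sin(p)+np.sin(a)*np.cos(p),np.cos(a)*np.cos(p)+np.sin(a)*np.sin(p)])).round(2))
E
```

```text
0 1.34 [-0.42 -2.36]
1 1.22 [-0.7  -2.29]
2 1.1 [-0.97 -2.19]
3 0.98 [-1.23 -2.06]
4 0.86 [-1.47 -1.9 ]
5 0.74 [-1.68 -1.71]
6 0.62 [-1.88 -1.5 ]
7 0.5 [-2.04 -1.26]
8 0.38 [-2.18 -1.01]
9 0.26 [-2.28 -0.74]
10 0.14 [-2.36 -0.46]
11 0.02 [-2.39 -0.18]
12 -0.1 [-2.4   0.11]
```

Call:
servo_tool([
  [1, -0.0004, -0.0014, 0, 0, 0, 0.12],
  [1, -0.0007, -0.0023, 0, 0, 0, 0.12],
  [1, -0.001, -0.0022, 0, 0, 0, 0.12],
  [1, 0, 0, 0, 0, 0, 0],
])

```text
time_s: 4.08
eef_pos: [0.4992, 0.0819, 0.061]
tcp_rot: [0.001, 0.292, 0.956, 0.0]
ft_force: [-2.6, 0.4, 6.5]
opening: 0.0541
finger_force: 62.3
```

```bash
python3 st.py 0.4993 0.0822 0.060
```

```text
t 4.08 pos [0.4992 0.0819 0.061 ] yaw_y 0.9782 zt [ 2.e-03  4.e-04 -1.e+00] q6 -0.928 F [-2.6   0.39  6.46] M [ 0.224  0.217 -0.643] op 0.0541 ff 62.3
tool delta [0.0001 0.0003 0.001 ]
tilt fix [0.0015 0.0014 0.    ]
```

Call:
servo_tool([
  [1, -0.0012, -0.0021, 0, 0, 0, 0.12],
  [1, -0.0015, -0.0019, 0, 0, 0, 0.12],
  [1, -0.0017, -0.0017, 0, 0, 0, 0.12],
  [1, -0.0019, -0.0015, 0, 0, 0, 0.12],
  [1, -0.002, -0.0013, 0, 0, 0, 0.12],
  [1, 0, 0, 0, 0, 0, 0],
  [1, 0, 0, 0, 0, 0, 0],
])

```text
time_s: 4.95
eef_pos: [0.4983, 0.0697, 0.061]
tcp_rot: [0.001, 0.562, 0.827, 0.0]
ft_force: [-3.1, 0.5, 6.5]
opening: 0.0544
finger_force: 62.4
```

```bash
python3 st.py 0.4993 0.0822 0.060;python3 - <<'E'
from rig import viewer
import cv2,numpy as np
o=[]
for n,(u,v,w,h) in dict(top=(270,170,100,70),side=(270,220,80,70)).items():
    f=viewer.grab_frame(n);np.savez(n+"2.npz",**f)
    o.append(cv2.resize(f["frame"][v:v+h,u:u+w],None,fx=4.4,fy=6,interpolation=2)[:,:,::-1] if 0 else cv2.copyMakeBorder(cv2.resize(f["frame"][v:v+h,u:u+w],None,fx=4.4,fy=4.4,interpolation=2)[:,:,::-1],0,0,0,4,0))
cv2.imwrite("pics/c2.png",np.hstack(o))
E
```

```text
t 4.95 pos [0.4983 0.0697 0.061 ] yaw_y 0.3783 zt [ 0.0014  0.     -1.    ] q6 -0.352 F [-3.13  0.51  6.51] M [ 0.108  0.32  -0.593] op 0.0544 ff 62.4
tool delta [0.0113 0.0056 0.001 ]
tilt fix [0.0013 0.0005 0.    ]
```

View pics/c2.png

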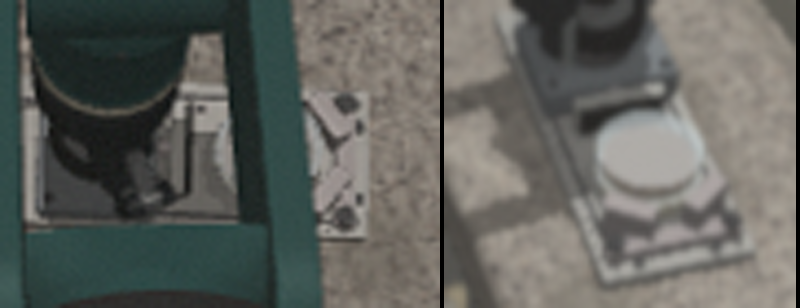

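The top crop shows the jaw face at x≈190 and the dishes' edge at x≈215, so about 14 mm of air. I'll go about 7 mm further and then measure finely.

Call:
servo_tool([
  [1, -0.0022, -0.001, 0, 0, 0, 0.12],
  [1, -0.0023, -0.0007, 0, 0, 0, 0.12],
  [1, -0.0024, -0.0005, 0, 0, 0, 0.12],
  [1, 0, 0, 0, 0, 0, 0],
  [1, 0, 0, 0, 0, 0, 0],
])

```text
time_s: 5.68
eef_pos: [0.4977, 0.0624, 0.061]
tcp_rot: [0.0, 0.701, 0.714, 0.0]
ft_force: [-3.1, -0.1, 7.4]
opening: 0.0541
finger_force: 62.4
```

```bash
python3 st.py 0.4993 0.0822 0.060;python3 - <<'E'
from rig import viewer
import cv2,numpy as np
F=[viewer.grab_frame("top")["frame"].astype(float) for _ in range(4)]
S=[viewer.grab_frame("side") for _ in range(4)]
ft=viewer.grab_frame("top");ft["frame"]=np.mean(F,0);np.savez("top3.npz",**ft)
s=S[0];s["frame"]=np.mean([x["frame"] for x in S],0);np.savez("side3.npz",**s)
a=ft["frame"][190:222,300:345].astype(np.uint8);b=s["frame"][228:278,288:340].astype(np.uint8)
A=cv2.resize(a,None,fx=8,fy=8,interpolation=2);B=cv2.resize(b,None,fx=8,fy=8,interpolation=2)
o=np.zeros((400,780,3),np.uint8);o[:256,:360]=A;o[:400,364:780]=B
cv2.imwrite("pics/c3.png",o[:,:,::-1])
a0=np.load("top0.npz")["frame"]
g=lambda im,r,c0,c1:np.mean(im[r-1:r+2,c0:c1].mean(0),1).round().astype(int).tolist()
for r in(200,204,208): print(r,"start 300-325",g(a0,r,300,326));print("now 300-330",g(ft["frame"],r,300,330))
E
```

```text
t 5.67 pos [0.4977 0.0624 0.061 ] yaw_y 0.0183 zt [ 8.e-04 -0.e+00 -1.e+00] q6 -0.007 F [-3.14 -0.1   7.43] M [ 0.101  0.428 -0.605] op 0.0541 ff 62.4
tool delta [0.0198 0.0019 0.001 ]
tilt fix [0.0008 0.     0.    ]
200 start 300-325 [115, 106, 150, 145, 124, 33, 96, 147, 143, 143, 141, 141, 142, 142, 141, 142, 141, 140, 131, 126, 141, 130, 127, 127, 128, 127]
now 300-330 [27, 28, 27, 28, 28, 26, 35, 47, 60, 80, 81, 83, 99, 102, 92, 34, 69, 114, 105, 124, 153, 141, 136, 137, 140, 127, 46, 34, 36, 37]
204 start 300-325 [105, 115, 151, 140, 104, 37, 98, 147, 143, 142, 142, 142, 142, 142, 142, 141, 134, 133, 128, 122, 132, 127, 128, 127, 128, 127]
now 300-330 [28, 29, 29, 29, 29, 43, 67, 73, 73, 88, 84, 81, 98, 102, 91, 29, 56, 87, 101, 134, 142, 137, 137, 137, 139, 130, 77, 31, 35, 37]
208 start 300-325 [114, 118, 148, 133, 76, 46, 104, 145, 141, 140, 140, 141, 140, 140, 139, 137, 130, 130, 123, 103, 113, 125, 126, 128, 128, 128]
now 300-330 [27, 30, 42, 60, 72, 75, 74, 73, 75, 86, 78, 74, 101, 101, 89, 26, 57, 86, 84, 96, 124, 135, 136, 137, 138, 139, 120, 29, 35, 36]
```

View pics/c3.png

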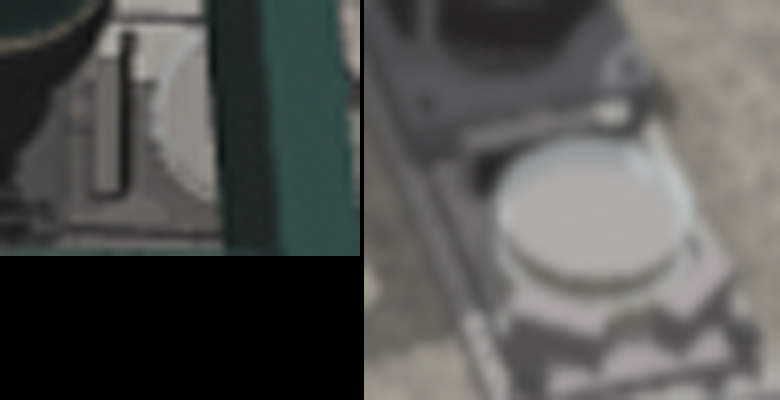

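The top crop has the rubber face edge at u≈316.1 and the dishes' rim at u≈318.5. In the side crop the dish rim spans x 497–692 with its top at y≈137.

```bash
python3 - <<'E'
from h import *
a=np.load("top3.npz");b=np.load("side3.npz")
# rim extremes: cast rays
T=lambda u,v,z:ray(a,u,v,z)
d=np.array([np.cos(np.radians(-93.06)),np.sin(np.radians(-93.06)),0]);l=np.array([-d[1],d[0],0]); O=np.array([.4997,.0895,0])
h=lambda X:(((X-O)@d*1e3).round(1),((X-O)@l*1e3).round(1))
for r in(200,204,208):print("jaw",r,h(T(316.1,r,.034)))
print("dish left",h(T(318.5,204,.040)))
S=lambda x,y,z:ray(b,288+(x-364)/8-.44,228+y/8-.44,z)
for p in((497,215),(692,215),(594,137)):print("side dish",p,h(S(*p,.040)))
for p in((480,160),(555,140),(630,120)):print("side jaw",p,h(S(*p,.034)))
th=np.linspace(0,2*np.pi,200)
for c in(115,116,117,118,119):
    P=[O+d*c/1e3-l*.0012+.0305*(np.cos(t)*d+np.sin(t)*l)+[0,0,.04] for t in th]
    A=np.array([proj(a,p) for p in P]);B=np.array([proj(b,p) for p in P]);B=(B-[288,228]+.44)*8+[364,0]
    print(c,"top u",A[:,0].min().round(1),A[:,0].max().round(1),"side x",B[:,0].min().round(),B[:,0].max().round(),"y",B[:,1].min().round(),B[:,1].max().round())
E
```

```text
jaw 200 (np.float64(81.8), np.float64(8.4))
jaw 204 (np.float64(82.1), np.float64(-2.1))
jaw 208 (np.float64(82.4), np.float64(-12.5))
dish left (np.float64(87.7), np.float64(-3.3))
side dish (497, 215) (np.float64(112.8), np.float64(-30.6))
side dish (692, 215) (np.float64(128.5), np.float64(27.9))
side dish (594, 137) (np.float64(87.9), np.float64(9.5))
side jaw (480, 160) (np.float64(82.6), np.float64(-26.5))
side jaw (555, 140) (np.float64(80.2), np.float64(-0.7))
side jaw (630, 120) (np.float64(77.7), np.float64(25.5))
115 top u 317.3 341.4 side x 491.0 687.0 y 134.0 274.0
116 top u 317.7 341.8 side x 492.0 689.0 y 136.0 276.0
117 top u 318.0 342.2 side x 493.0 690.0 y 138.0 279.0
118 top u 318.4 342.6 side x 494.0 691.0 y 140.0 281.0
119 top u 318.8 343.0 side x 495.0 692.0 y 142.0 283.0
```

The air is now about 5 mm, so I'll turn one last bit (~1 mm), pause, then release.

Call:
servo_tool([
  [1, -0.001, 0, 0, 0, 0, 0.05],
  [1, 0, 0, 0, 0, 0, 0],
  [1, 0, 0, 0, 0, 0, 0],
  [1, 0, 0, 0, 0, 0, 0],
  [1, 0, 0, 0, 0, 0, 0],
  [1, 0, 0, 0, 0, 0, 0],
  [1, 0, 0, 0, 0, 0, 0],
  [1, 0, 0, 0, 0, 0, 0],
])

```text
time_s: 7.12
eef_pos: [0.4976, 0.0615, 0.061]
tcp_rot: [0.0, 0.718, 0.697, 0.0]
ft_force: [-3.9, 0.8, 7.4]
opening: 0.054
finger_force: 62.5
```

```bash
python3 st.py 0.4985 0.0614 0.094; python3 - <<'E'
from rig import viewer
import numpy as np
f=np.mean([viewer.grab_frame("top")["frame"] for _ in range(4)],0)
for r in(200,204,208):print(r,f[r-1:r+2,312:326].mean((0,2)).round().astype(int))
E
```

```text
t 7.12 pos [0.4976 0.0615 0.061 ] yaw_y -0.0296 zt [ 7.e-04 -2.e-04 -1.e+00] q6 0.04 F [-3.91  0.82  7.43] M [0.15  0.438 0.02 ] op 0.054 ff 62.5
tool delta [-0.0001  0.0009 -0.033 ]
tilt fix [0.0007 0.0002 0.    ]
200 [ 83 102  94  59  46  92 107 124 153 141 136 137 139 131]
204 [ 87 101  94  57  41  74 102 135 142 137 137 137 138 140]
208 [ 96 102  92  38  45  78  84  96 124 134 136 137 137 140]
```

Call:
servo_tool([
  [0.3, 0, 0, 0, 0, 0, 0],
  [0.2, 0, 0, 0, 0, 0, 0],
  [0.1, 0, 0, 0, 0, 0, 0],
  [0.1, 0, 0, 0, 0, 0, 0],
  [0.1, 0, 0, -0.017, 0, 0, 0],
  [0.1, 0, 0, -0.016, 0, 0, 0],
  [0.1, 0, 0, 0, 0, 0, 0],
  [0.1, 0, 0, 0, 0, 0, 0],
])

```text
time_s: 8.32
eef_pos: [0.4976, 0.0616, 0.0927]
tcp_rot: [0.0, 0.718, 0.696, 0.0]
ft_force: [0.7, -0.0, -0.9]
opening: 0.0765
finger_force: 0.0
```

```bash
python3 st.py 0.4978 0.0617 0.094; python3 - <<'E'
from rig import viewer
import numpy as np
f=np.mean([viewer.grab_frame("top")["frame"] for _ in range(4)],0)
for r in(200,204,208):print(r,f[r-1:r+2,308:326].mean((0,2)).round().astype(int))
E
```

```text
t 8.32 pos [0.4976 0.0616 0.0927] yaw_y -0.0299 zt [ 6.e-04  1.e-04 -1.e+00] q6 0.04 F [ 0.72 -0.   -0.87] M [ 0.051 -0.06   0.051] op 0.0765 ff 0.0
tool delta [ 0.0002  0.0002 -0.0013]
tilt fix [ 0.0006 -0.0001  0.    ]
200 [ 71  76  85  82  82 101  94  58  56 110 126 131 153 141 136 137 138 138]
204 [ 71  80  88  85  88 102  94  58  41  73 102 135 142 137 138 138 137 137]
208 [ 71  80  81  77  97 102  93  38  46  79  84  96 124 135 137 138 137 137]
```

Call:
servo_tool([
  [0.3, 0, 0, -0.002, 0, 0, 0],
  [0.45, 0, 0, 0, 0, 0, 0],
  [0.55, 0, 0, 0, 0, 0, 0],
  [0.62, 0, 0, 0, 0, 0, 0],
  [0.68, 0, 0, 0, 0, 0, 0],
  [1, 0, 0, 0, 0, 0, 0],
  [1, 0, 0, 0, 0, 0, 0],
  [1, 0, 0, 0, 0, 0, 0],
])

```text
time_s: 9.52
eef_pos: [0.4976, 0.0615, 0.0945]
tcp_rot: [0.0, 0.718, 0.696, 0.0]
ft_force: [-0.0, -0.2, 2.3]
opening: 0.0217
finger_force: 58.7
```

```bash
python3 st.py 0.4978 0.0617 0.094
```

```text
t 9.53 pos [0.4976 0.0615 0.0945] yaw_y -0.03 zt [ 3.e-04  1.e-04 -1.e+00] q6 0.04 F [-0.03 -0.17  2.25] M [ 0.028  0.089 -0.02 ] op 0.0217 ff 58.7
tool delta [0.0002 0.0002 0.0005]
tilt fix [ 0.0003 -0.0001  0.    ]
```

Call:
servo_tool([
  [1, 0, 0, 0, 0, 0, 0.1],
  [1, 0, 0, 0, 0, 0, 0.1],
  [1, 0, 0, 0, 0, 0, 0.1],
  [1, 0, 0, 0, 0, 0, 0],
  [1, 0, 0, 0, 0, 0, 0],
])

```text
time_s: 10.15
eef_pos: [0.4974, 0.0616, 0.0946]
tcp_rot: [-0.0, 0.813, 0.582, 0.0]
ft_force: [-1.5, 0.1, 4.2]
opening: 0.0221
finger_force: 58.8
```

```bash
cat > tq.py <<'E'
from rig import state,viewer
import numpy as np
from scipy.spatial.transform import Rotation as Ro
L=[];F=[]
for _ in range(5):
    F.append(viewer.grab_frame("top")["frame"]); s=state(); L.append(s["moment"])
q=s["tcp_rot"];M=Ro.from_quat([q[1],q[2],q[3],q[0]]).as_matrix()
print("t",round(s["time_s"],2),"yaw",np.arctan2(M[1,1],M[0,1]).round(4),"turned",(-.03-np.arctan2(M[1,1],M[0,1])).round(4),"Mz",np.mean(L,0)[2].round(4),"+-",np.std(L,0)[2].round(4),"F",s["ft_force"].round(2),"pos",s["eef_pos"].round(4),"op",round(s["opening"],4))
f=np.mean(F,0)
for r in(200,204,208):print(r,f[r-1:r+2,308:326].mean((0,2)).round().astype(int))
E
python3 tq.py
```

```text
t 10.4 yaw -0.3295 turned 0.2995 Mz -0.0506 +- 0.0384 F [-2.71  0.72  4.64] pos [0.4974 0.0616 0.0945] op 0.0222
200 [ 71  77  85  79  80  97 102  92  34  79 129 131 153 141 137 137 137 137]
204 [ 71  79  88  83  80 100 102  91  32  52 103 136 142 137 137 137 137 138]
208 [ 73  83  85  78  74 101 102  90  27  57  86  97 124 135 137 138 137 137]
```

Call:
servo_tool([
  [1, 0, 0, 0, 0, 0, 0.1],
  [1, 0, 0, 0, 0, 0, 0.1],
  [1, 0, 0, 0, 0, 0, 0.1],
  [1, 0, 0, 0, 0, 0, 0.1],
  [1, 0, 0, 0, 0, 0, 0],
  [1, 0, 0, 0, 0, 0, 0],
])

```text
time_s: 11.15
eef_pos: [0.4972, 0.0617, 0.0945]
tcp_rot: [-0.0, 0.913, 0.409, -0.0]
ft_force: [-3.4, 0.2, 5.6]
opening: 0.0225
finger_force: 59.1
```

```bash
sed -i 's/range(5)/range(10)/; s/L.append(s\["moment"\])/L.append(np.r_[s["moment"],s["joint_efforts"][5]])/; s/"F",s/"J6",np.mean(L,0)[3].round(4),np.std(L,0)[3].round(4),"F",s/' tq.py; sed -i 's/308:326/312:326/; s/^for r in.*/np.save("f%.1f.npy"%s["time_s"],f)\n&/' tq.py; python3 tq.py
```

```text
t 11.65 yaw -0.7283 turned 0.6983 Mz -0.1213 +- 0.0352 J6 -0.1269 0.0002 F [-3.47  0.45  4.99] pos [0.4972 0.0617 0.0945] op 0.0219
200 [ 75  79  99 102  92  33  71 136 154 141 137 137 137 138]
204 [ 83  79  99 102  90  26  81 137 143 137 137 137 137 137]
208 [ 78  74 101 101  89  25  57  99 124 135 137 138 138 138]
```

Call:
servo_tool([
  [1, 0, 0, 0, 0, 0, 0.1],
  [1, 0, 0, 0, 0, 0, 0],
  [1, 0, 0, 0, 0, 0, 0],
])

```text
time_s: 12.02
eef_pos: [0.4972, 0.0617, 0.0945]
tcp_rot: [-0.0, 0.932, 0.363, -0.0]
ft_force: [-3.5, 1.3, 5.4]
opening: 0.0224
finger_force: 59.1
```

```bash
sed -i 's/range(10)/range(3)/' tq.py; python3 tq.py
```

```text
t 12.18 yaw -0.8282 turned 0.7982 Mz -0.1287 +- 0.0117 J6 -0.1275 0.0001 F [-3.11  0.35  4.48] pos [0.4972 0.0617 0.0945] op 0.0222
200 [ 78  79  86 101  94  57  40 113 156 141 137 137 138 137]
204 [ 87  89  94 102  92  37  64 125 144 137 138 137 137 138]
208 [ 79  76 100 102  92  35  51  99 124 135 137 138 138 137]
```

Call:
servo_tool([
  [1, 0, 0, 0, 0, 0, 0.1],
  [1, 0, 0, 0, 0, 0, 0],
  [1, 0, 0, 0, 0, 0, 0],
])

```text
time_s: 12.55
eef_pos: [0.4971, 0.0617, 0.0945]
tcp_rot: [-0.0, 0.949, 0.316, -0.0]
ft_force: [-3.0, 0.9, 5.5]
opening: 0.0222
finger_force: 59.1
```

```bash
python3 tq.py
```

```text
t 12.7 yaw -0.9282 turned 0.8982 Mz -0.1172 +- 0.0146 J6 -0.1267 0.0002 F [-3.58  2.21  5.2 ] pos [0.4971 0.0618 0.0945] op 0.0219
200 [ 79  78  78 103 102  87  26 103 156 142 137 138 138 137]
204 [ 89  87  85 102  94  58  45 112 149 138 137 138 138 137]
208 [ 82  76  89 101  94  57  41  94 128 133 137 138 138 138]
```

Call:
servo_tool([
  [1, 0, 0, 0, 0, 0, 0.1],
  [1, 0, 0, 0, 0, 0, 0],
  [1, 0, 0, 0, 0, 0, 0],
])

```text
time_s: 13.08
eef_pos: [0.4971, 0.0618, 0.0945]
tcp_rot: [-0.0, 0.963, 0.268, -0.0]
ft_force: [-4.2, 1.3, 6.0]
opening: 0.022
finger_force: 59.1
```

```bash
python3 tq.py
```

```text
t 13.22 yaw -1.0283 turned 0.9983 Mz -0.1178 +- 0.0251 J6 -0.1267 0.0001 F [-3.31  1.23  5.08] pos [0.4971 0.0618 0.0945] op 0.0222
200 [ 80  78  73 102 101  88  22  90 148 148 137 137 137 137]
204 [ 89  85  80 101 102  90  37 109 152 138 137 138 138 138]
208 [ 83  76  80 103 101  87  28  80 124 132 137 138 138 137]
```

Call:
servo_tool([
  [1, 0, 0, 0, 0, 0, 0.1],
  [1, 0, 0, 0, 0, 0, 0],
  [1, 0, 0, 0, 0, 0, 0],
])

```text
time_s: 13.6
eef_pos: [0.4971, 0.0619, 0.0945]
tcp_rot: [-0.001, 0.976, 0.219, -0.0]
ft_force: [-4.7, 1.2, 6.4]
opening: 0.0222
finger_force: 59.1
```

```bash
python3 tq.py
```

```text
t 13.75 yaw -1.1282 turned 1.0982 Mz -0.0984 +- 0.0048 J6 -0.1268 0.0001 F [-3.82  1.28  5.47] pos [0.4971 0.0619 0.0945] op 0.0224
200 [ 81  78  73  99 102  91  28  77 140 150 138 137 138 138]
204 [ 89  85  82  99 102  90  29  96 147 140 137 137 138 137]
208 [ 84  78  74 101 101  88  24  66 116 133 134 138 138 138]
```

Call:
servo_tool([
  [1, 0, 0, 0, 0, 0, 0.1],
  [1, 0, 0, 0, 0, 0, 0],
  [1, 0, 0, 0, 0, 0, 0],
])

```text
time_s: 14.12
eef_pos: [0.4971, 0.0619, 0.0945]
tcp_rot: [-0.001, 0.985, 0.17, -0.0]
ft_force: [-4.1, 1.0, 5.3]
opening: 0.022
finger_force: 59.1
```

```bash
sed -i 's/range(3)/range(2)/; /^for r in/d' tq.py; python3 tq.py
```

```text
t 14.22 yaw -1.2283 turned 1.1983 Mz -0.1501 +- 0.0159 J6 -0.127 0.0001 F [-4.36  0.7   4.9 ] pos [0.497  0.0619 0.0945] op 0.0224
```

Call:
servo_tool([
  [1, 0, 0, 0, 0, 0, 0.1],
  [1, 0, 0, 0, 0, 0, 0],
  [1, 0, 0, 0, 0, 0, 0],
])

```text
time_s: 14.6
eef_pos: [0.497, 0.062, 0.0945]
tcp_rot: [-0.001, 0.993, 0.121, -0.0]
ft_force: [-3.6, 1.0, 5.8]
opening: 0.0221
finger_force: 59.1
```

```bash
python3 tq.py
```

```text
t 14.7 yaw -1.3282 turned 1.2982 Mz -0.1419 +- 0.011 J6 -0.1272 0.0001 F [-3.33  1.5   4.86] pos [0.497  0.062  0.0945] op 0.0222
```

Call:
servo_tool([
  [1, 0, 0, 0, 0, 0, 0.1],
  [1, 0, 0, 0, 0, 0, 0],
  [1, 0, 0, 0, 0, 0, 0],
])

```text
time_s: 15.08
eef_pos: [0.497, 0.062, 0.0945]
tcp_rot: [-0.001, 0.997, 0.071, -0.0]
ft_force: [-3.7, 1.7, 5.6]
opening: 0.0225
finger_force: 59.1
```

```bash
python3 tq.py
```

```text
t 15.18 yaw -1.4282 turned 1.3982 Mz -0.1078 +- 0.0183 J6 -0.1273 0.0001 F [-3.92  1.87  6.56] pos [0.497  0.062  0.0945] op 0.0224
```

Call:
servo_tool([
  [1, 0, 0, 0, 0, 0, 0.06],
  [1, 0, 0, 0, 0, 0, 0],
  [1, 0, 0, 0, 0, 0, 0],
])

```text
time_s: 15.55
eef_pos: [0.497, 0.062, 0.0945]
tcp_rot: [-0.001, 0.999, 0.041, -0.001]
ft_force: [-3.7, 1.3, 6.1]
opening: 0.0224
finger_force: 59.1
```

```bash
python3 tq.py
```

```text
t 15.65 yaw -1.4881 turned 1.4581 Mz -0.0778 +- 0.032 J6 -0.0788 0.0001 F [-3.75  1.87  5.47] pos [0.497  0.0621 0.0945] op 0.0223
```

Call:
servo_tool([
  [1, 0, 0, 0, 0, 0, 0.06],
  [1, 0, 0, 0, 0, 0, 0],
  [1, 0, 0, 0, 0, 0, 0],
])

```text
time_s: 16.02
eef_pos: [0.497, 0.0621, 0.0945]
tcp_rot: [-0.001, 1.0, 0.011, -0.001]
ft_force: [-3.6, 1.9, 6.1]
opening: 0.0225
finger_force: 59.1
```

```bash
python3 tq.py
```

```text
t 16.12 yaw -1.548 turned 1.518 Mz -0.0849 +- 0.0209 J6 -0.0786 0.0001 F [-3.37  1.98  6.01] pos [0.497  0.0621 0.0945] op 0.0222
```

Call:
servo_tool([
  [1, 0, 0, 0, 0, 0, 0.06],
  [1, 0, 0, 0, 0, 0, 0],
  [1, 0, 0, 0, 0, 0, 0],
])

```text
time_s: 16.5
eef_pos: [0.497, 0.0621, 0.0945]
tcp_rot: [-0.001, 1.0, -0.019, -0.001]
ft_force: [-4.5, 2.2, 5.1]
opening: 0.022
finger_force: 59.1
```

```bash
python3 tq.py
```

```text
t 16.6 yaw -1.608 turned 1.578 Mz -0.0843 +- 0.0155 J6 -0.0785 0.0001 F [-4.09  1.22  4.99] pos [0.497  0.0621 0.0945] op 0.0222
```

Call:
servo_tool([
  [1, 0, 0, 0, 0, 0, 0.06],
  [1, 0, 0, 0, 0, 0, 0],
  [1, 0, 0, 0, 0, 0, 0],
])

```text
time_s: 16.98
eef_pos: [0.497, 0.0622, 0.0945]
tcp_rot: [-0.001, 0.999, -0.049, -0.001]
ft_force: [-4.4, 2.0, 5.5]
opening: 0.0221
finger_force: 59.1
```

```bash
python3 tq.py
```

```text
t 17.07 yaw -1.668 turned 1.638 Mz -0.0367 +- 0.0034 J6 -0.0787 0.0001 F [-4.17  1.09  5.87] pos [0.497  0.0622 0.0945] op 0.0223
```

Call:
servo_tool([
  [1, 0, 0, 0, 0, 0, 0.06],
  [1, 0, 0, 0, 0, 0, 0],
  [1, 0, 0, 0, 0, 0, 0],
])

```text
time_s: 17.45
eef_pos: [0.497, 0.0622, 0.0945]
tcp_rot: [-0.001, 0.997, -0.079, -0.001]
ft_force: [-4.3, 1.1, 5.4]
opening: 0.0225
finger_force: 59.1
```

```bash
python3 tq.py
```

```text
t 17.55 yaw -1.728 turned 1.698 Mz -0.0576 +- 0.0056 J6 -0.0787 0.0001 F [-4.69  2.06  5.4 ] pos [0.497  0.0622 0.0945] op 0.0221
```

```bash
python3 - <<'E'
import numpy as np
for n in("11.7","13.8","15.2","16.6","17.6"):
    try:f=np.load(f"f{n}.npy")
    except Exception as e:print(e);continue
    print(n,f[203:206,314:328].mean((0,2)).round().astype(int),f[193:196,314:328].mean((0,2)).round().astype(int))
E
ls f*.npy|tr '\n' ' '
python3 - <<'E'
import cv2,numpy as np,glob
from rig import viewer
f=viewer.grab_frame("top")["frame"];s=viewer.grab_frame("side")["frame"]
o=np.zeros((420,790,3),np.uint8);A=cv2.resize(f[185:225,300:350],None,fx=7,fy=7,interpolation=2);B=cv2.resize(s[225:285,285:345],None,fx=7,fy=7,interpolation=2)
o[:280,:350]=A;o[:420,360:780]=B;cv2.imwrite("pics/c4.png",o[:,:,::-1])
E
```

```text
11.7 [ 99 102  90  26  81 137 143 137 137 137 137 137 138 140] [ 94 114 118  63  58 108 147 156 155 149 151 155 151 135]
13.8 [ 82  99 102  90  29  96 147 140 137 137 138 137 138 141] [104  96 101  96  60  93 137 143 155 151 152 148 153 137]
15.2 [ 84  80 101 102  90  37 106 148 138 137 138 138 138 140] [ 28  42  61  81  97  40 112 160 155 146 145 155 154 142]
16.6 [ 86  83  99 102  92  29  85 143 141 137 137 138 138 140] [ 28  29  28  33  41  32  26  28  38  53  64  72 130 148]
17.6 [ 89  86  85 102  94  56  51 111 142 138 138 138 138 141] [ 28  28  34  47  45  31  30  29  35  37  34  64 126 144]
f11.7.npy f12.2.npy f12.7.npy f13.2.npy f13.8.npy f14.2.npy f14.7.npy f15.2.npy f15.7.npy f16.1.npy f16.6.npy f17.1.npy f17.6.npy
```

View pics/c4.png

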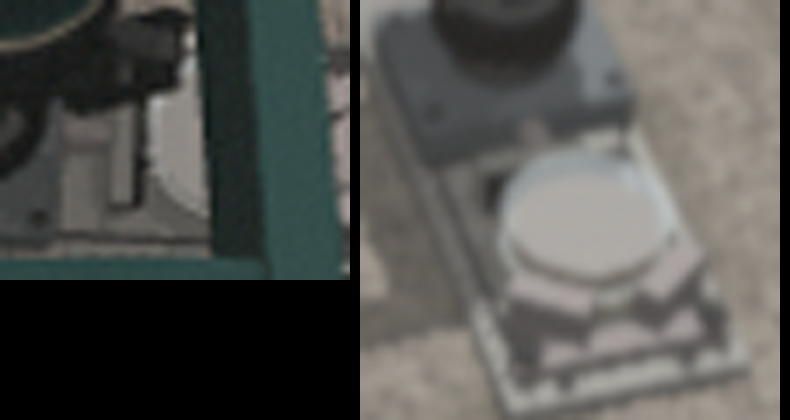

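The jaw touches the dishes (top crop x≈140) and is still pushing them; in the side crop they're nearly in the V. I'll keep the small steps.

Call:
servo_tool([
  [1, 0, 0, 0, 0, 0, 0.06],
  [1, 0, 0, 0, 0, 0, 0],
  [1, 0, 0, 0, 0, 0, 0],
])

```text
time_s: 18.02
eef_pos: [0.497, 0.0622, 0.0945]
tcp_rot: [-0.001, 0.994, -0.108, -0.001]
ft_force: [-4.5, 1.1, 5.1]
opening: 0.0223
finger_force: 59.1
```

```bash
python3 tq.py
```

```text
t 18.12 yaw -1.788 turned 1.758 Mz -0.0554 +- 0.0162 J6 -0.071 0.0001 F [-3.57  2.25  5.7 ] pos [0.497  0.0623 0.0945] op 0.0221
```

Call:
servo_tool([
  [1, 0, 0, 0, 0, 0, 0.06],
  [1, 0, 0, 0, 0, 0, 0],
  [1, 0, 0, 0, 0, 0, 0],
])

```text
time_s: 18.5
eef_pos: [0.497, 0.0623, 0.0945]
tcp_rot: [-0.001, 0.99, -0.138, -0.001]
ft_force: [-4.1, 2.3, 5.5]
opening: 0.0225
finger_force: 59.1
```

```bash
python3 tq.py
```

```text
t 18.6 yaw -1.8478 turned 1.8178 Mz -0.0789 +- 0.0148 J6 -0.0526 0.0002 F [-4.75  3.23  4.57] pos [0.497  0.0623 0.0945] op 0.0221
```

Call:
servo_tool([
  [1, 0, 0, 0, 0, 0, 0.06],
  [1, 0, 0, 0, 0, 0, 0],
  [1, 0, 0, 0, 0, 0, 0],
])

```text
time_s: 18.98
eef_pos: [0.497, 0.0623, 0.0945]
tcp_rot: [-0.001, 0.986, -0.168, -0.001]
ft_force: [-4.0, 2.3, 4.8]
opening: 0.0223
finger_force: 59.1
```

```bash
python3 tq.py
```

```text
t 19.07 yaw -1.9078 turned 1.8778 Mz -0.0358 +- 0.0261 J6 -0.0333 0.0001 F [-4.49  2.79  5.92] pos [0.497  0.0623 0.0945] op 0.0223
```

Call:
servo_tool([
  [1, 0, 0, 0, 0, 0, 0.06],
  [1, 0, 0, 0, 0, 0, 0],
  [1, 0, 0, 0, 0, 0, 0],
])

```text
time_s: 19.45
eef_pos: [0.4971, 0.0624, 0.0945]
tcp_rot: [-0.001, 0.98, -0.197, -0.001]
ft_force: [-4.7, 2.4, 6.5]
opening: 0.0225
finger_force: 59.1
```

```bash
python3 tq.py
```

```text
t 19.55 yaw -1.9677 turned 1.9377 Mz 0.005 +- 0.0018 J6 -0.0134 0.0001 F [-3.21  3.02  4.69] pos [0.4971 0.0624 0.0945] op 0.0221
```

The felt rise of 0.065 N m means about 11 N (14 N at most by angle), so I'll let go and lift straight up.

Call:
servo_tool([
  [0.65, 0, 0, 0, 0, 0, 0],
  [0.5, 0, 0, 0, 0, 0, 0],
  [0.4, 0, 0, 0, 0, 0, 0],
  [0.4, 0, 0, 0, 0, 0, 0],
  [0.4, 0, 0, -0.02, 0, 0, 0],
  [0.4, 0, 0, -0.04, 0, 0, 0],
  [0.4, 0, 0, -0.04, 0, 0, 0],
  [0.4, 0, 0, -0.04, 0, 0, 0],
  [0.4, 0, 0, 0, 0, 0, 0],
  [0.4, 0, 0, 0, 0, 0, 0],
])

```text
time_s: 20.8
eef_pos: [0.4972, 0.0615, 0.2336]
tcp_rot: [0.0, 0.98, -0.198, -0.0]
ft_force: [0.4, -0.1, -0.9]
opening: 0.0516
finger_force: 0.0
```

```bash
python3 tq.py; python3 - <<'E'
import cv2,numpy as np
from rig import viewer
f=viewer.grab_frame("top")["frame"];s=viewer.grab_frame("side")["frame"]
o=np.zeros((420,790,3),np.uint8);A=cv2.resize(f[180:230,295:350],None,fx=6.4,fy=6.4,interpolation=2);B=cv2.resize(s[225:285,285:345],None,fx=7,fy=7,interpolation=2)
o[:A.shape[0],:A.shape[1]]=A;o[:420,360:780]=B;cv2.imwrite("pics/c5.png",o[:,:,::-1])
E
```

```text
t 20.9 yaw -1.97 turned 1.94 Mz -0.0352 +- 0.0171 J6 -0.0005 0.0 F [0.21 0.55 0.38] pos [0.4967 0.0615 0.2324] op 0.0512
```

View pics/c5.png

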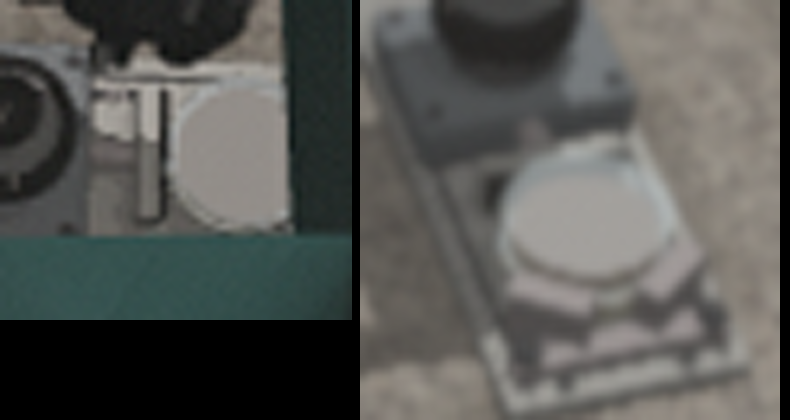

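The jaw (top crop x≈165) rests against the dishes, the dishes sit in the V (side crop about (595, 270)), and the gripper is clear. I'll hand it in.

```bash
python3 -c "from rig import finish_job; print(finish_job())"
```

```text
the job is handed in; nothing more can be done
None
```

The job is handed in: the coarse knob took the jaw to about 4 mm short, the fine knob then pushed the dishes into the V-stop and nipped them at an estimated 11 N (14 N at most), and the gripper let go and stands clear; no verdict came back.

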